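Fit the idler sleeve and re-lock the belt tensioner one hole out

ROBOT

A 7-joint arm with a two-finger parallel gripper is mounted at the origin on the work surface. World frame = base frame: x ahead of the robot, y to its left, z up, the work surface at z = 0. Lengths are in mm, angles in rad, forces in N, time in s.
With the tool pointing down it reaches from about 400 to 875 mm from the base axis. Payload 4.4 kg.
Tool frame: the origin (TCP) lies midway between the tips of the shut fingers; the grasp point (between the pads) lies 19 mm behind it (grip_depth is the distance from the TCP to the grasp point, in mm); z points along the fingers, y is the direction in which the jaws open and shut (so a half turn about z gives the same grasp; the last joint's range is limited). The gripper opens to 85 mm and grips with 20 to 120 N. Pads are 22 mm wide; open, the fingers measure 114 mm over their backs; the gripper's body (76 mm by 85 mm) begins 54 mm behind the grasp point. The pads swing forward as they close: fully open they stand 13 mm farther back than shut.
Start: joints at [1.127, 0.628, 0.038, 1.517, -0.027, 0.996, -0.02], TCP at [239.798, -604.165, 231.313] pointing down, gripper open.
Joint ranges: [-3.06, 3.06], [-0.37, 2.12], [-1.25, 1.32], [0.18, 2.47], [-1.1, 4.24], [0.23, 1.98], [-2.94, 2.94]. Speed limits (rad/s): [2.57, 2.57, 3.14, 3.14, 3.14, 3.14, 3.14].

INTERFACE

Orientations are given as a 3x3 rotation matrix whose columns are the frame's x, y, z axes.
In Python, from station import movep, movel, goto_joints, gripper_open, gripper_close, pause, solve_ik, grab_frame, camera_params, IKError, job_done, recognise, outline_of, current_t, current_q, current_joint_velocities, current_joint_efforts, current_tool_pos, current_tool_rot, current_force, current_torque, current_grip_width, grip_depth gives the robot as it stands. Calls block until the motion is done:
- movep(position, orientation): joint-space move of the TCP to a pose.
- movel(position, rot=None, speed=150): straight line of the TCP; rot=None keeps the orientation; speed is the mean speed in mm/s.
- goto_joints(angles): joint-space move.
- gripper_open() and gripper_close(): open the fingers fully, or close them until they stop; the grip force is fixed at half the most.
- pause(seconds).
- solve_ik(position, orientation): joint angles nearest the present ones, or None.
- grab_frame(name): name is "scene" or "top"; returns (picture, depth): 480x640x3 uint8, blue, green, red; 480x640 float32, mm along the optical axis (not along the pixel's ray), 0 where there is no reading.
- camera_params(name): a dict with "intrinsics" (3x3 intrinsics, pixels), "position" and "orientation" of the camera in the world. Camera axes: x right, y up, looking along -z (the intrinsics and any distortion apply to the point x, -y, -z); pixel columns grow to the right and rows downward; lengths in mm; the calibration is good to about 2 mm. A picture is of the moment at which its call begins. camera_params takes no time and is no camera call.
A pose or a line that the arm cannot do raises IKError and nothing moves.
- job_done(): hands the job in, once; it reports no verdict.
Trained networks look in the newest picture that a camera, given by its name, has taken for a name from the list of things; names that differ only in an ending like _2 or _b are one class to them, and where a whole thing is asked for, a point or a joint stands for the part that bears it (a point fixed in the world has none). Each returns a list of dicts, best first, with "conf" (0 to 1); they miss things now and then, are a little off and sometimes report something else, mostly with a low value. They report only what shows in the picture. A call takes as long as a camera call.
- recognise(camera, name): "bbox" ([centre column, centre row, width, height] in pixels, round what is visible of it).
- outline_of(camera, name): "pixels" (480x640 bool, what is visible of it) and "bbox" ([centre column, centre row, width, height] in pixels, round what is visible of it).
Readings, each from a call of its own:
- current_t(): time.
- current_q(): joint angles.
- current_joint_velocities(): joint speeds.
- current_joint_efforts(): joint torques, N m.
- current_tool_pos(): TCP position.
- current_tool_rot(): TCP orientation.
- current_force(): force on the tool from outside, world axes, zero at the start.
- current_torque(): the same for the moment, N m.
- current_grip_width(): opening from 0.0 (shut) to 1.0 (fully open).
Only numpy, scipy, OpenCV 4.12 (cv2) and the standard library are available. Lean on these libraries where they do the work, as an engineer would, in place of code of your own. Each camera call takes 0.05 s, during which the arm holds its last target. There are 200 camera calls.

TASK

Two aluminium sleeves stand on the desk: put the one whose bore fits the upright axle of the belt-drive's sliding section fully down onto that axle, let go of it, and leave the other sleeve where it stands. Then pull up the black lock knob, move the sliding section to the very next hole away from the fixed roller, and push the knob fully down so that the pin goes home in that hole. The spring is worn and lets the pin creep back out, so finish while still holding the knob fully down and do not let go.

Things in the scene. Friction and masses are not known exactly. Their poses are not given: they have to be found in the camera images.
- sleeve_wide_mid (a point): Centre (half-way up) of the loose aluminium sleeve that fits: an upright tube 34 mm outside diameter, 40 mm high, bore 20 mm, about 30 to 55 g, standing on the desk. Its z axis is the bore's axis.
- sleeve_narrow_mid (a point): Centre (half-way up) of the other loose aluminium sleeve: same outside (34 mm diameter, 40 mm high), but its bore is only 11 mm, so it does not go onto the axle. It must stay where it stands.
- axle_seat (a point): Point on the axle of the sliding section where the centre of a fully seated sleeve comes to lie (the sleeve then rests on a thin dark flange 20 mm below this point). The axle is an upright steel pin of 16 mm diameter, tapered to 10 mm over its last 5 mm; its top is 28 mm above this point. It moves with the section. Axes as those of the bed: y along the tube, away from the fixed roller, z up. The axle stands 80 mm behind the lock knob (towards the fixed roller).
- knob (a point): Centre of the black round lock knob (26 mm diameter, 24 mm high, on an 8 mm steel pin) on the sliding section; it moves with the section and rises when pulled. Axes as those of the bed. When fully down, its underside is 18 mm above the dark 22 mm collar on the section and 26 mm above the section's grey top face; the knob's centre is then 44 mm above the tube's top face.
- next_hole (a point): Centre of the mouth of the hole the pin must go into, on the top face (66 mm above the desk) of the fixed square aluminium tube (30 x 30 mm, 340 mm long). Its y axis runs along the tube, away from the fixed grey roller at the tube's end; x is level across the tube; z up. The tube has four 12 mm holes on its centre line, 40 mm apart: one behind the starting hole, the starting hole, this one, and one beyond. The knob is over this hole when the section has moved 40 mm.
- slide (a joint): Position in m of the sliding section (a grey square sleeve, 42 mm wide, 116 mm long, its top 72 mm above the desk) along the tube: 0 with the pin in the starting hole, 0.040 with it in the next hole, growing away from the fixed roller; end stops at -0.044 and 0.084. The 8 mm pin has about 2 mm of play either way in a hole; pulling the section takes about 2 N once the pin is out.
- plunger (a joint): Height in m of the lock knob and its pin: 0 is fully down (pin 12 mm deep in the hole), the pin's round tip is clear of the tube at 0.012, the upper stop is 0.018. A weak, worn spring of 0.6 N per mm centres it at about 0.005 to 0.006, where it rests when let go; pulling fully up or pressing fully down takes 4 to 8 N.

How it is judged (in metres and radians):
On the way, in this order (a step that is already met when the one before it is completed fails the run):
1. the wide-bored sleeve sits fully down on the axle, released, while the section is still in its starting hole (horizontal distance between sleeve_wide_mid and axle_seat below 0.004 m and z of sleeve_wide_mid in the frame of axle_seat between -0.004 and 0.004 m and contact force between the fingers and sleeve_wide below 0.1 N and value of joint slide between -0.008 and 0.008 m), for 0.2 s.
2. the lock knob is pulled up at the starting hole (value of joint plunger above 0.0105 m and value of joint slide between -0.012 and 0.012 m), for 0.05 s.
At the end, for the whole second after the job is handed in: Section in the next hole (0.040 m within 4 mm, at rest), pin home (knob at most 2.5 mm up), fingers bearing on the knob with over 1.5 N; wide sleeve on the axle (centre within 4 mm of its seat sideways and in height); narrow sleeve within 30 mm of its start (horizontal distance between sleeve_wide_mid and axle_seat below 0.004 m and z of sleeve_wide_mid in the frame of axle_seat between -0.004 and 0.004 m and value of joint slide between 0.036 and 0.044 m and value of joint plunger below 0.0025 m and contact force between the fingers and plunger above 1.5 N and velocity of joint slide between -0.01 and 0.01 m/s and distance of sleeve_narrow_mid from where it was at the start of the episode below 0.03 m); the arm keeps its last pose, push and grip.
It fails at once if the narrow-bored sleeve is moved or knocked over (distance of sleeve_narrow_mid from where it was at the start of the episode above 0.03 m or angle between sleeve_narrow_mid's own z axis and vertical above 0.5 rad).
It also fails if it takes over 45 s, if anything falls off the work surface, if the arm or the gripper's body presses on something with over 40 N, if the wrist force passes 120 N, or if a joint passes its speed limit or range.

## Working session

There is one attempt and no reset: what is moved stays moved. The work goes in short steps, each a Python script; the robot and the scene stay as the last script left them, time stands still between calls to the robot, and variables do not carry over. Pictures are saved under pics/ and viewed, on a budget of 10 in all, crops included, one or two more only if the job needs it, and the job is handed in when it is done.

```bash
ls; mkdir -p pics; python3 - <<'E'
from station import *
import cv2,numpy as np
ims=[]
for c in("scene","top"):
    im,d=grab_frame(c); np.save(f"d_{c}.npy",d); ims.append(im); cv2.imwrite(f"pics/{c}0.png",im)
    p=camera_params(c); print(c,np.round(p["intrinsics"],1).tolist(),np.round(p["position"],1),np.round(p["orientation"],3).tolist(),[k for k in p])
    for n in("sleeve_wide_mid","sleeve_narrow_mid","axle_seat","knob","next_hole"):
        try: print(n,[(round(r["conf"],2),np.round(r["bbox"]).tolist()) for r in recognise(c,n)])
        except Exception as e: print(n,e)
print(current_t(),grip_depth)
E
```

```text
pics
scene [[556.5, 0.0, 315.5], [0.0, 556.5, 246.1], [0.0, 0.0, 1.0]] [1339.1 -272.2  722.1] [[0.255, -0.559, 0.789], [0.967, 0.162, -0.197], [-0.018, 0.813, 0.582]] ['intrinsics', 'position', 'orientation']
sleeve_wide_mid [(0.89, [182.0, 282.0, 17.0, 28.0])]
sleeve_narrow_mid [(0.85, [203.0, 318.0, 24.0, 27.0]), (0.69, [388.0, 235.0, 18.0, 23.0])]
axle_seat [(0.95, [363.0, 250.0, 65.0, 59.0])]
knob [(0.65, [387.0, 236.0, 13.0, 25.0])]
next_hole [(0.68, [365.0, 266.0, 174.0, 83.0])]
top [[452.2, 0.0, 324.1], [0.0, 452.2, 245.0], [0.0, 0.0, 1.0]] [369.7 -55.9 875.3] [[0.008, 0.986, -0.164], [-1.0, 0.005, -0.017], [-0.016, 0.164, 0.986]] ['intrinsics', 'position', 'orientation']
sleeve_wide_mid [(0.43, [254.0, 241.0, 10.0, 16.0])]
sleeve_narrow_mid [(0.93, [459.0, 228.0, 25.0, 21.0])]
axle_seat [(0.7, [282.0, 250.0, 72.0, 28.0])]
knob [(0.48, [255.0, 241.0, 18.0, 17.0])]
next_hole [(0.77, [282.0, 252.0, 190.0, 59.0])]
0.6 18.700000000000003
```

View pics/scene0.png

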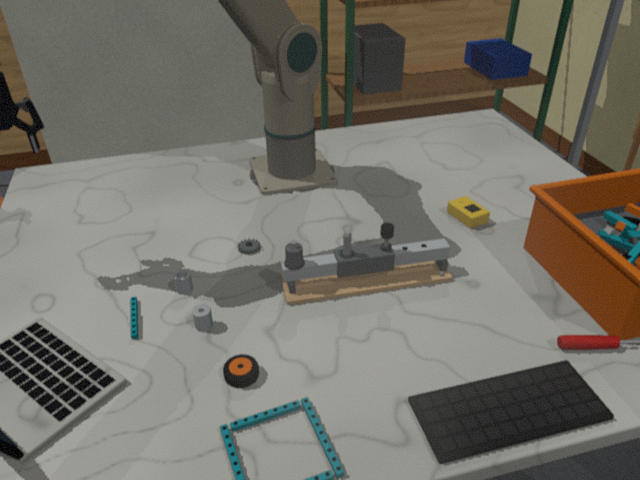

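View pics/top0.png

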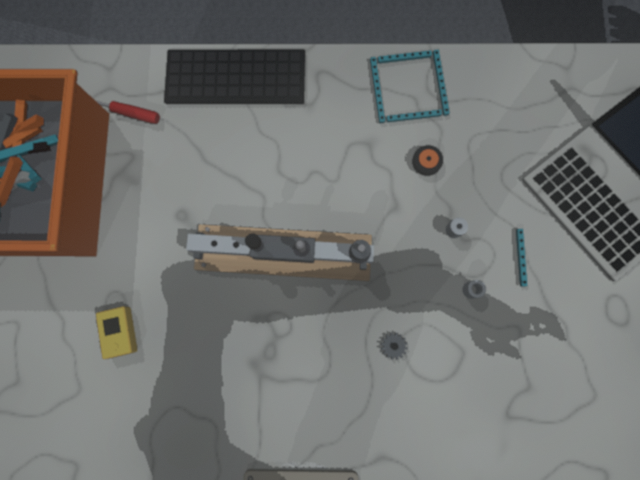

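The scene view shows the roller at (293,255), axle at (347,240), knob at (387,232), and sleeves at (182,282) and (203,318). The top view shows the roller at (360,250), axle (302,246), knob (254,241), and sleeves at (475,289) and (459,228). I'll zoom in on these next.

```bash
cat > h.py <<'E'
import numpy as np,cv2
from station import *
def ray(c,u,v):
    p=camera_params(c);K=np.array(p["intrinsics"]);R=np.array(p["orientation"])
    d=R@np.array([(u-K[0,2])/K[0,0],-(v-K[1,2])/K[1,1],-1]);return np.array(p["position"]),d
def plane(c,u,v,z):
    o,d=ray(c,u,v);return o+d*(z-o[2])/d[2]
def tri(a,b):
    (o1,d1),(o2,d2)=ray("scene",*a),ray("top",*b)
    s=np.linalg.lstsq(np.c_[d1,-d2],o2-o1,rcond=None)[0]
    p,q=o1+s[0]*d1,o2+s[1]*d2;return (p+q)/2,np.linalg.norm(p-q)
def proj(c,P):
    p=camera_params(c);K=np.array(p["intrinsics"]);q=np.array(p["orientation"]).T@(np.array(P)-p["position"])
    return K[0,2]+K[0,0]*q[0]/-q[2],K[1,2]+K[1,1]*-q[1]/-q[2]
def dep(c,u,v,d):
    o,r=ray(c,u,v);return o+r*d[v,u]
E
python3 - <<'E'
import cv2,numpy as np
s=cv2.imread("pics/scene0.png");t=cv2.imread("pics/top0.png")
def crop(im,x,y,w,h,k):
    o=cv2.resize(im[y:y+h,x:x+w],None,fx=k,fy=k,interpolation=cv2.INTER_CUBIC)
    for i in range(0,w,10): cv2.line(o,(i*k,0),(i*k,4 if (x+i)%50 else 12),(0,0,255),1)
    for i in range(0,h,10): cv2.line(o,(0,i*k),(4 if (y+i)%50 else 12,i*k),(0,0,255),1)
    return o
a=crop(s,270,215,200,70,4)   # 800x280
b=crop(t,180,220,200,60,4) #800x240
cv2.imwrite("pics/c1.png",np.vstack([a,b]))
a=crop(s,160,260,60,80,6);b=crop(t,440,210,60,100,5)
o=np.zeros((500,660,3),np.uint8);o[:480,:360]=a;o[:,360:]=b
cv2.imwrite("pics/c2.png",o)
E
```

```text
(no output)
```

View pics/c1.png

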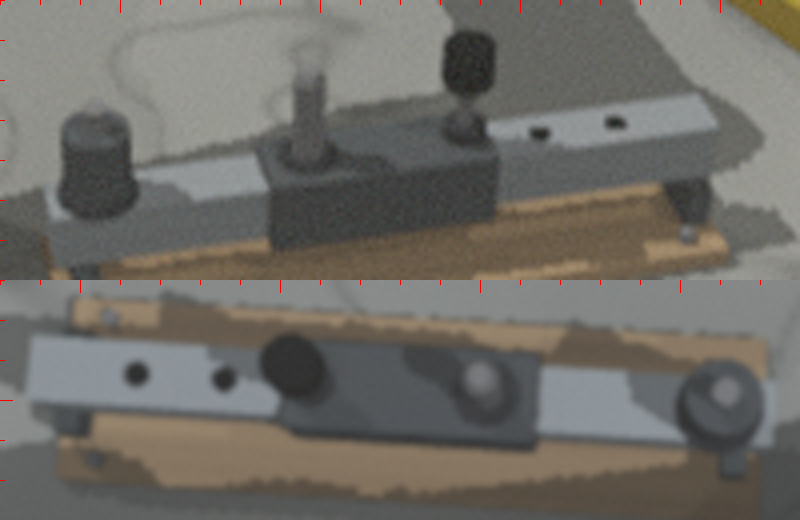

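View pics/c2.png

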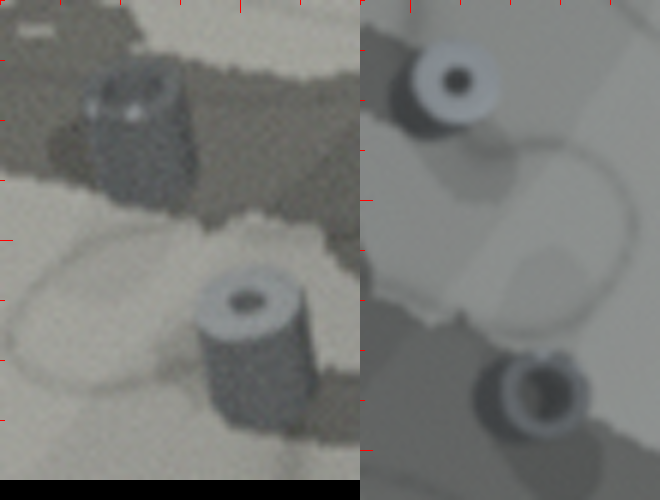

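```bash
python3 - <<'E'
from h import *
o=.38
pts={"wide top":((182,274.7),(477,289.2)),"narrow top":((201.3,310.3),(459.4,226.2)),"axle top":((347.3,233),(301.2,243.6)),
"knob top":((387.2,225),(252.8,240.8)),"next hole":((405,248),(235.75,244.75)),"hole4":((423.75,245.75),(214,243.25)),"roller top":((292.5,243.5),(361.5,248))}
zt={"wide top":40,"narrow top":40,"axle top":None,"knob top":127,"next hole":66,"hole4":66}
for n,(a,b) in pts.items():
    a=np.array(a)-o;b=np.array(b)-o
    P,e=tri(a,b);print(n,P.round(1),round(e,1),[plane(c,*p,zt[n]).round(1)[:2] for c,p in(("scene",a),("top",b))] if zt.get(n) else "")
print(np.round(current_tool_rot(),3))
E
```

```text
wide top [ 428.7 -321.4   37.7] 1.7 [array([ 432.2, -320.4]), array([ 428.4, -321.5])]
narrow top [ 546.6 -293.9   38.5] 1.5 [array([ 548.7, -293.1]), array([ 546.2, -294.2])]
axle top [498.   -1.4 121.8] 3.8 
knob top [501.3  79.1 127.3] 2.2 [array([500.8,  80.4]), array([501.,  78.])]
next hole [504.3 120.2  66.5] 0.9 [array([503.7, 121. ]), array([504.2, 119.8])]
hole4 [506.9 160.   65.9] 0.4 [array([506.9, 160.1]), array([506.8, 159.7])]
roller top [ 491.8 -105.9  113.9] 0.4 
[[ 0.929  0.369  0.   ]
 [ 0.369 -0.929 -0.   ]
 [ 0.     0.    -1.   ]]
```

Both views agree: the sleeve tops are at z≈38, the knob top at 127 and the axle top at 122. Next I'll pick the wide sleeve, the shaded one at top (477,289), and hover over the axle.

```bash
cat >> h.py <<'E'
D=np.array([.059,.998,0]);D/=np.linalg.norm(D)
Bx=np.array([D[1],-D[0],0])
def rot(s): 
    y=s*Bx;z=np.array([0,0,-1.]);return np.c_[np.cross(y,z),y,z]
W=np.array([428.6,-321.4]);A=np.array([497.4,-0.3]);KN=np.array([501.6,79.8])
RR=rot(1)
E
python3 - <<'E'
from h import *
for s in(1,-1):
    q=[solve_ik([*p,z],rot(s)) for p,z in((W,80),(A,150),(KN,100))]
    print(s,[None if x is None else np.round(x,2).tolist() for x in q])
s=1 if all(solve_ik([*p,z],rot(1)) is not None for p,z in((W,80),(A,150),(KN,100))) else -1
q=[solve_ik([*W,80],rot(k)) for k in(1,-1)]
d=[np.abs(np.array(x)-current_q()).max() if x is not None else 9 for x in q]
s=[1,-1][int(np.argmin(d))];print("use",s)
R=rot(s);open("h.py","a").write(f"RR=rot({s})\n")
movep([*W,75],R);print(current_t());movel([*W,6],speed=120)
gripper_close();print(current_t(),current_grip_width(),current_tool_pos(),current_force())
movel([*W,160],speed=200);print(current_t(),current_grip_width(),current_force())
movep([*A,160],R);movel([*A,138],speed=100);pause(.2);print(current_t(),current_tool_pos(),current_force(),current_grip_width())
ims=[]
for c in("scene","top"):
    im,_=grab_frame(c);cv2.imwrite(f"pics/{c}1.png",im)
    u,v=map(int,proj(c,[*A,130]));ims.append(cv2.resize(im[v-50:v+50,u-60:u+60],None,fx=3.3,fy=3.3,interpolation=cv2.INTER_CUBIC));print(c,u-60,v-50)
cv2.imwrite("pics/m1.png",np.hstack(ims))
E
```

```text
1 [[0.7, 0.69, -0.16, 1.96, 0.21, 0.5, 0.33], [0.14, 0.55, -0.28, 2.01, 0.25, 0.62, -0.37], [-0.07, 0.64, -0.21, 2.02, 0.25, 0.51, -0.52]]
-1 [[0.28, 0.75, 0.48, 1.97, -0.62, 0.57, -2.01], [-0.42, 0.6, 0.55, 2.03, -0.51, 0.65, -2.74], [-0.57, 0.7, 0.55, 2.04, -0.65, 0.58, -2.76]]
use 1
2.0
3.2583 0.3887809009847519 [ 428.84554761 -321.6148781     6.79324435] [-0.91701362  0.67658063  5.60075822]
4.175 0.38651016831266616 [-0.21609749  0.11855451 -0.65388928]
5.9833 [497.84289087  -0.54643714 138.50974945] [-0.78019445 -0.02835715 -0.83720217] 0.3840882708657682
scene 286 178
top 238 192
```

View pics/m1.png

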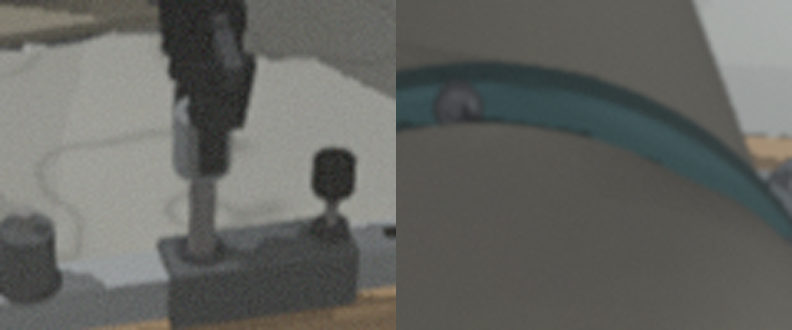

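The scene crop shows the sleeve (centre column ~202) aligned with the axle (~203) to within about 1 mm. I'll descend with force checks.

```bash
python3 - <<'E'
from h import *
f0=current_force()
for z in [126,121,117,113,105,97,90,86,84,83,82,81,80,79,78]:
    movel([*A,z],speed=60); f=current_force()-f0
    print(z,current_tool_pos().round(1),f.round(1))
    if abs(f[2])>6 or np.hypot(*f[:2])>8: break
print(current_t())
E
```

```text
126 [ 4.969e+02 -3.000e-01  1.254e+02] [1.4 0.4 0.4]
121 [ 4.971e+02 -3.000e-01  1.207e+02] [ 0.5 -0.1 -0.3]
117 [ 4.973e+02 -3.000e-01  1.168e+02] [ 0.1 -0.1 -0.2]
113 [ 4.972e+02 -4.000e-01  1.128e+02] [-0.2  0.1 -0.7]
105 [ 4.970e+02 -3.000e-01  1.045e+02] [ 1.  -1.1  0.9]
97 [ 4.97e+02 -3.00e-01  9.65e+01] [ 0.2  0.8 -0.6]
90 [ 4.97e+02 -3.00e-01  8.96e+01] [-0.5 -0.3 -0.7]
86 [ 4.972e+02 -3.000e-01  8.580e+01] [ 0.2 -0.5 -0.7]
84 [ 4.974e+02 -3.000e-01  8.400e+01] [ 0.  -0.2  0.1]
83 [ 4.974e+02 -3.000e-01  8.300e+01] [ 0.4 -0.2  0.7]
82 [ 4.973e+02 -3.000e-01  8.190e+01] [-0.2 -0.1 -0.5]
81 [ 4.975e+02 -3.000e-01  8.170e+01] [-1.7  0.3  7.4]
9.2667
```

```bash
python3 - <<'E'
from h import *
gripper_open();pause(.25);print(current_force(),current_grip_width())
movel([*A,175],speed=200)
movep([*(A+[0,-0]-150*D[:2]),190],RR);pause(.1)
print(current_t())
ims=[]
for c in("scene","top"):
    im,_=grab_frame(c);cv2.imwrite(f"pics/{c}2.png",im)
    u,v=map(int,proj(c,[*(A+40*D[:2]),100]));u0,v0=u-60,v-50;ims.append(cv2.resize(im[v0:v0+100,u0:u0+120],None,fx=3.3,fy=3.3,interpolation=cv2.INTER_CUBIC));print(c,u0,v0)
cv2.imwrite("pics/m2.png",np.hstack(ims))
E
```

```text
[-0.04631545 -0.02836704 -0.0782649 ] 1.0013493522672199
11.4417
scene 306 189
top 217 193
```

View pics/m2.png

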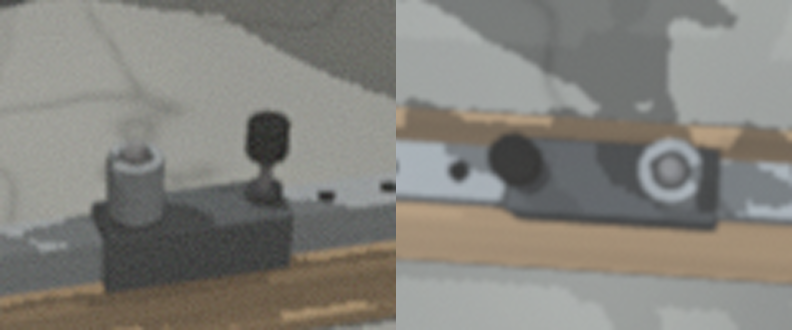

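The sleeve is seated on its flange (scene column ~136 in the crop; concentric in the top view at (670,170)). The knob hasn't moved. Next I'll grasp the knob and pull it up.

```bash
python3 - <<'E'
from h import *
K=np.array([501.6,79.7])
movep([*K,165],RR);movel([*K,96],speed=120);f0=current_force();print(current_t(),f0.round(1))
gripper_close();print(current_grip_width(),current_tool_pos().round(1),(current_force()-f0).round(1))
for z in [100,104,106,107,108,109]:
    movel([*K,z],speed=60);f=current_force()-f0;print(z,current_tool_pos().round(1),f.round(1))
    if f[2]<-12: break
pause(.1);print(current_t(),current_grip_width())
E
```

```text
13.1917 [-0.2 -0.6  0.5]
0.28718284758522344 [501.9  79.8  96.2] [ 0.5 -0.8 -0.5]
100 [502.   79.8 100.2] [ 2.   0.6 -1.7]
104 [501.9  79.7 104.1] [ 2.5 -0.4 -3.3]
106 [501.9  79.8 106. ] [ 3.1  0.  -6.2]
107 [501.9  79.7 107. ] [ 3.6  0.2 -6.7]
108 [501.8  79.7 108.1] [ 4.4 -0.  -7.2]
109 [501.8  79.7 109.1] [ 4.4  2.1 -6.7]
15.375 0.28649738084244
```

Lifted about 12–13 mm and the spring force matches, so the pin is clear. Now I'll slide it, press and check.

```bash
python3 - <<'E'
from h import *
K=np.array([501.6,79.7]);
for s in(10,20,30,40):
    movel([*(K+s*D[:2]),108.5],speed=50);print(s,current_tool_pos().round(1),current_force().round(1))
T=K+40*D[:2];print("T",T)
for z in [105,102,100,98,96,94,92,91,90,89.5,89,88.5,88]:
    movel([*T,z],speed=50);f=current_force();print(z,current_tool_pos().round(1),f.round(1))
    if f[2]>12: break
pause(.3);print(current_t(),current_force(),current_grip_width(),current_tool_pos())
ims=[]
for c in("scene","top"):
    im,_=grab_frame(c);cv2.imwrite(f"pics/{c}3.png",im)
    u,v=map(int,proj(c,[*(A+60*D[:2]),100]));u0,v0=u-60,v-50;ims.append(cv2.resize(im[v0:v0+100,u0:u0+120],None,fx=3.3,fy=3.3,interpolation=cv2.INTER_CUBIC));print(c,u0,v0)
cv2.imwrite("pics/m3.png",np.hstack(ims))
E
```

```text
10 [502.4  90.2 108.5] [ 4.5  1.5 -6.7]
20 [502.9 100.  108.5] [ 4.4  1.7 -6.7]
30 [503.5 110.  108.5] [ 4.9 -0.2 -7.6]
40 [504.1 119.9 108.5] [ 5.6  0.5 -7.3]
T [503.96060793 119.63028337]
105 [504.1 119.9 104.9] [ 3.9  1.5 -4. ]
102 [504.1 119.7 102. ] [ 4.   1.3 -3.1]
100 [504.1 119.7 100.1] [ 3.2  1.  -2.9]
98 [504.1 119.7  98. ] [ 3.8  0.6 -1.6]
96 [504.1 119.7  96. ] [3.2 0.8 0.6]
94 [504.1 119.7  94. ] [4.7 0.6 1.3]
92 [504.1 119.7  92.1] [4.  1.3 2.6]
91 [504.1 119.7  91.7] [ 2.8  2.  10.1]
90 [504.2 119.7  91.6] [ 0.6  0.  18.3]
19.325 [ 0.95427817  1.08043534 17.30833837] 0.2824867379069608 [504.20136819 119.6651318   91.55880133]
scene 316 187
top 205 193
```

View pics/m3.png

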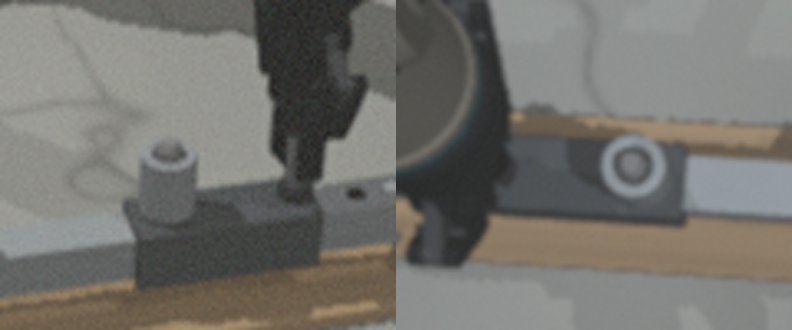

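```bash
python3 - <<'E'
from h import *
for c in("scene","top"): print(c,[(round(r["conf"],2),np.round(r["bbox"]).tolist()) for r in recognise(c,"sleeve_narrow_mid")][:2])
print(current_tool_pos().round(1),current_force().round(1),current_t());print(job_done())
E
```

```text
scene [(0.91, [202.0, 320.0, 26.0, 27.0])]
top [(0.73, [458.0, 227.0, 22.0, 20.0])]
[504.2 119.7  91.6] [-0.3  1.1 16.9] 19.525
the job is handed in; nothing more can be done
None
```

The job is done and handed in at about 19.5 s. The wide sleeve is on the axle, the section is in the next hole, and the gripper is still holding the knob fully down. The hand-in reports no verdict, so the results below rest on my own checks.

- **Sleeve:** I put the wide-bored sleeve on the axle. It met the flange with about 7 N, and the force was near zero once I opened the fingers. Both cameras showed it seated around the axle before the slide and again after it.
- **Pulling the knob:** I raised it about 13 mm, and the roughly 7 N spring force matches a pin clear of the tube.
- **Moving the section:** The arm moved the knob 40 mm along the tube. In the top picture the sleeve on the axle had shifted about 39 mm.
- **Pressing the knob:** The gripper came to a hard stop 4.6 mm below the knob's resting height and was holding about 17 N downward at hand-in. That puts the pin about 0 to 1 mm from fully down. This is inferred from height and force, because the gripper hides the knob.
- **Narrow sleeve:** It was found within 2 pixels (a few mm) of its starting place in both cameras.

No check failed. The only disagreements were 2 to 4 mm between the two cameras on the axle and knob tops, within the fit's tolerance.

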